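# Index the colony camera over the red plate

## Robot

A 6-joint arm with a two-finger parallel gripper is mounted at the origin on the work surface. World frame = base frame: x ahead of the robot, y to its left, z up, the work surface at z = 0. Lengths are in mm, angles in rad, forces in N, time in s.
With the tool pointing down it reaches from about 300 to 775 mm from the base axis. Payload 14.6 kg.
Tool frame: the origin (TCP) lies between the finger pads; the fingertips stand 19 mm ahead of it and the grasp point (between the pads) is the TCP; z points along the fingers, y is the line along which they close (so a half turn about z gives the same grasp; the last joint's range is limited). The gripper opens to 94 mm and grips with 3 to 60 N. Pads are 16 mm wide; open, the fingers measure 119 mm over their backs; the gripper's body (75 mm by 177 mm) begins 78 mm behind the grasp point.
Start: joints at [1.139, 0.3, 1.521, -0, 1.321, -0.067], TCP at [196.216, 513.798, 224.446] pointing down, gripper open.
Joint ranges: [-3.03, 3.03], [-0.79, 2.21], [0.23, 2.52], [-1.04, 4.18], [0, 3.07], [-2.55, 2.55]. Speed limits (rad/s): [2.22, 2.22, 2.57, 3.14, 3.14, 3.14].

## Interface

Orientations are given as [roll, pitch, yaw] about the fixed x, y, z axes, in that order (R = Rz(yaw) Ry(pitch) Rx(roll)).
In Python, from cell import monitor, imaging, job, find_in, trace gives the robot as it stands. The module is installed in compiled form; this text tells all that it offers.
- The arm moves only by the tool arm_command, never from a script. Its argument "steps" is a list of rows, each a list of 5 numbers: the opening, from 0 (shut) to 1 (fully open), then the shift along the tool's x, y, z in mm, then the turn about the tool's z in degrees. In form: [[gripper, dx, dy, dz, turn], ...]. A call has 1 to 20 rows; each row is the pose to reach, as a shift and turn from the pose commanded when the call began, along the tool's axes at that moment; what a row does not reach only later rows make up. A row lasts 1/8 s, in which the tool goes at most 62.5 mm and 10.7 degrees, less where a joint would pass 70% of its speed; a pose out of reach is approached as far as the arm can. A call with a gripper value outside its range is refused whole. The fingers move at their own pace and stop on an object; "force" is the grip in N (left out, the last holds). Time passes only in rows, so rows that repeat a pose let the fingers close. It gives the time, the measured TCP pose, the force, the opening and the grip force at its end, in the units of the state.
- monitor.read_state(): the state, without advancing time (a new reading comes with each control period).
- imaging.camera(name): name is "scene" or "top" or "wrist"; returns a dict with "img" (400x640x3 uint8, red, green, blue), "mtx" (3x3 intrinsics, pixels), "view" (4x4, takes a point from world to camera coordinates). Camera axes: x right, y down, z forward; pixel columns grow to the right and rows downward; lengths in mm; the calibration is good to about 2 mm. A picture is of the moment at which its call begins. There is no depth.
- job.sign_off(): hands the job in; it is judged then, once.
Trained networks look in a picture, given as the dict that the camera call returned (one of the last four; its "shot" number tells which), for a name from the list of things; names that differ only in an ending like _2 or _b are one class to them, and where a whole thing is asked for, a point or a joint stands for the part that bears it (a point fixed in the world has none). Each returns a list of dicts, best first, with "p" (0 to 1); they miss things now and then, are a little off and sometimes report something else, mostly with a low value. They report only what shows in the picture. A call takes as long as a camera call. They do not tell look-alikes from the thing itself.
- find_in(picture, target): "rect" ([centre column, centre row, width, height] in pixels, round what is visible of it).
- trace(picture, target): "region" (400x640 bool, what is visible of it) and "rect" ([centre column, centre row, width, height] in pixels, round what is visible of it).
The state is a dict: "clock": time; "joints": joint angles; "qd": joint speeds; "effort": joint torques, N m; "eef_pos": TCP position; "eef_rot": TCP orientation; "wrist_force": force on the tool from outside, world axes, zero at the start; "moment": the same for the moment, N m; "finger_gap": finger opening in mm; "finger_force": force on a finger pad.
Only numpy, scipy, OpenCV 4.12 (cv2) and the standard library are available. Lean on these libraries where they do the work, as an engineer would, in place of code of your own. Each camera call takes 0.05 s, during which the arm holds its last target. There are 200 camera calls.

## Task

The colony camera on its swing arm is latched over the middle agar plate. Hook a fingertip under the blue pull ring, lift the spring index pin clear, swing the arm one hole across to bring the camera over the red plate, and let the pin drop fully home in that hole. Don't squeeze or force the ring, don't swing on to another hole or latch over the other straw-coloured plate, and leave the plates, rack, box and bottle where they are.

Things in the scene. Friction and masses are not known exactly. Their poses are not given: they have to be found in the camera images.
- stand: fixed camera stand, origin on the bench under the post's axis, x away from the camera, z up. Beige base 365 x 375 x 18 mm, from x = -307 to +58 mm. Steel index plate of 130 mm radius around the post, top 150 mm above the bench, with five 12 mm holes on a 105 mm radius, 30 degrees apart; the middle three put the camera over the three plates, the outer two park it aside
- post_axis (a point): point on the upright axis of the steel post (32 mm thick, 304 mm tall), 150 mm above the bench. Around it, hub and collars up to 60 mm thick reach to 206 mm above the bench. The camera arm turns about this axis
- swing_arm (a joint): angle of the camera arm about the post, rad: 0 in the middle hole, where it starts; positive anticlockwise seen from above; holes at -1.047, -0.524, 0, 0.524, 1.047 (play about 0.01). With the pin out it swings with some 1.2 N of drag at the ring and stays where it is left
- bar_top (a point): point on top of the cream camera arm above the lens, 174 mm above the bench. The arm is a level bar 44 mm wide and 16 mm thick, from the post to 270 mm out
- index_pin (a joint): height of the spring index pin above its seat, m: 0 fully home, clear of the index plate at 0.010, upper stop at 0.020. The spring resists with 5 N at 0 and 7 N at 0.020 and drives the pin home when let go over a hole; between holes the pin rides on the plate at 0.010. The pin is 10 mm thick with a round nose and slides in the arm 105 mm from the post axis
- ring_center (a point): centre of the blue pull ring on top of the pin, 245 mm above the bench with the pin home. Rigid round wire ring, inner diameter 48 mm, wire 5 mm, standing upright across the arm, so that its opening faces along the arm
- pull_ring: the same ring; origin at its centre, x along the arm from camera to post, y across, z up. It stands on a stem 7 to 13 mm thick; the 20 mm plunger housing below ends 50 mm under the centre. A fingertip tilted about 45 degrees goes through from the camera side, pointing at the post and down; raised, it catches the ring's top and lifts the pin; moved sideways, it takes the arm along
- lens (a point): centre of the camera's lens, 92 mm above the bench, under the arm, 245 mm from the post axis. The black camera (62 mm thick, white ring light 82 mm across at its foot) hangs below the arm; nothing of it stands above 178 mm
- red_plate_center (a point): centre of the closed agar plate with RED agar, 92 mm across, 16 mm high, loose, lying on the rubber pad (top 19.5 mm above the bench) one hole to the left or to the right of where the camera starts
- mid_plate_center (a point): centre of the straw-yellow plate of the same size, lying on the middle pad under the camera at the start
- straw_plate_center (a point): centre of the other straw-yellow plate of the same size, on the remaining outer pad
- tube_rack_center (a point): middle of the dark teal rack of capped tubes, 78 x 190 mm, 86 mm high, loose bystander
- tip_box_center (a point): middle of the pink and yellow pipette-tip box, 82 x 122 mm, 67 mm high, loose bystander
- reagent_center (a point): middle of the amber reagent bottle with a yellow cap, 60 mm thick, 125 mm high, loose bystander
Mind the look-alikes: they are no part of the job. What is shaped like the part that bears red_plate_center but green or turquoise is not meant.

How it is judged (in metres and radians):
On the way, in this order (a step that is already met when the one before it is completed fails the run):
1. the ring is lifted by the fingers until the pin is clear of the middle hole (value of joint index_pin above 0.0105 m and value of joint swing_arm between -0.2 and 0.2 rad and contact force between the fingers and pull_ring above 1 N), for 0.1 s.
2. the camera stands over the red plate with the pin home (value of joint index_pin below 0.002 m and horizontal distance between lens and red_plate_center below 0.01 m), for 0.2 s.
At the end, for the whole second after the job is handed in: the pin is home (within 2 mm) in the hole of the red plate, the lens axis is within 10 mm of the red plate's centre, the arm is at rest, the three plates lie within 8 mm and the bystanders within 20 mm of where they were (all of step 2 and velocity of joint swing_arm between -0.05 and 0.05 rad/s and distance of each of red_plate_center, mid_plate_center, straw_plate_center from where it was at the start of the episode below 0.008 m and distance of each of tube_rack_center, tip_box_center, reagent_center from where it was at the start of the episode below 0.02 m); the robot touches nothing.
It fails at once if the pin was latched over the other outer plate (value of joint index_pin below 0.002 m and horizontal distance between lens and straw_plate_center below 0.02 m).
It fails at once if the arm went past the next hole by half a hole (value of joint swing_arm above 0.785 rad or value of joint swing_arm below -0.785 rad).
It fails at once if the ring was squeezed or forced (over 25 N) (contact force between the fingers and pull_ring above 25 N).
It fails at once if an agar plate was pushed or lifted (over 8 mm) (distance of any of red_plate_center, mid_plate_center, straw_plate_center from where it was at the start of the episode above 0.008 m).
It fails at once if the rack, box or bottle was pushed or lifted (over 20 mm) (distance of any of tube_rack_center, tip_box_center, reagent_center from where it was at the start of the episode above 0.02 m).
It also fails if it takes over 43 s, if anything falls off the work surface, if the arm or the gripper's body presses on something with over 40 N, if the wrist force passes 120 N, or if a joint passes its speed limit or range.

## Working session

There is one attempt and no reset: what is moved stays moved. The work goes in short steps, Python scripts to look and compute and a tool call to move; the robot and the scene stay as the last step left them, time stands still between calls to the robot, and variables do not carry over. Pictures are saved under pics/ and viewed, at most 10 in all, crops included, and the job is handed in when it is done.

Besides the shell and the picture viewer there is one more tool, called after "Request:" by a JSON object that holds its "op" and its "data", one argument or row to a line. arm_command: Moves the arm, as the interface text tells. Its arguments: {"type":"object","properties":{"steps":{"type":"array","items":{"type":"array","items":{"type":"number"}}},"force":{"type":"number"}},"required":["steps"]}

```bash
mkdir -p pics; cat > h.py <<'E'
import numpy as np,cv2
from cell import monitor,imaging,job,find_in,trace
def save(c,n,crop=None,s=1):
    im=c['img'][:,:,::-1]
    if crop: im=im[crop[1]:crop[3],crop[0]:crop[2]]
    cv2.imwrite('pics/'+n,cv2.resize(im,None,fx=s,fy=s,interpolation=cv2.INTER_CUBIC))
def ray(c,u,v):
    V=np.array(c['view']);R=V[:3,:3];o=-R.T@V[:3,3]
    return o,R.T@np.linalg.solve(np.array(c['mtx']),[u,v,1.])
def atz(c,u,v,z):
    o,d=ray(c,u,v);return o+d*(z-o[2])/d[2]
def proj(c,p):
    V=np.array(c['view']);q=np.array(c['mtx'])@(V[:3,:3]@np.array(p)+V[:3,3]);return q[:2]/q[2]
E
python3 - <<'E'
from h import *
s=monitor.read_state();print({k:np.round(s[k],3) for k in('clock','joints','eef_pos','eef_rot','wrist_force','finger_gap')})
a=imaging.camera('scene');b=imaging.camera('top')
cv2.imwrite('pics/a.png',np.vstack([a['img'],b['img']])[:,:,::-1][:, :])
im=np.vstack([a['img'],b['img']])[:,:,::-1];cv2.imwrite('pics/a.png',cv2.resize(im,(480,600),interpolation=cv2.INTER_AREA))
save(a,'s.png');save(b,'t.png')
for n,c in(('scene',a),('top',b)):
    print(n,'cam',np.round(ray(c,320,200)[0]),)
    for t in('pull_ring','red_plate_center','mid_plate_center','bar_top','stand','tube_rack_center','tip_box_center','reagent_center'):
        print(t,[(np.round(r['rect'],1).tolist(),round(r['p'],2)) for r in find_in(c,t)[:4]])
E
```

```text
{'clock': np.float64(0.0), 'joints': array([ 1.139,  0.3  ,  1.522,  0.   ,  1.321, -0.067]), 'eef_pos': array([196.104, 513.587, 223.879]), 'eef_rot': array([-3.14 , -0.   ,  2.777]), 'wrist_force': array([-0.202,  0.073,  0.406]), 'finger_gap': np.float64(93.948)}
scene cam [1430. -682.  954.]
pull_ring []
red_plate_center [([257.4, 320.5, 33.3, 34.7], 0.65), ([230.8, 291.1, 32.7, 26.9], 0.64)]
mid_plate_center [([287.1, 223.1, 27.5, 17.2], 0.89)]
bar_top [([311.7, 205.9, 81.6, 46.0], 0.94)]
stand [([310.6, 241.8, 156.8, 133.7], 0.92)]
tube_rack_center [([404.1, 176.7, 16.1, 36.3], 0.64)]
tip_box_center [([174.3, 265.3, 52.6, 44.2], 0.71)]
reagent_center [([402.7, 176.4, 18.0, 30.4], 0.73)]
top cam [ 481.   -9. 1296.]
pull_ring [([333.4, 180.3, 17.1, 2.6], 0.59)]
red_plate_center [([424.5, 150.7, 31.4, 26.5], 0.77), ([376.8, 212.4, 27.4, 31.1], 0.71), ([427.0, 188.7, 23.6, 28.4], 0.6)]
mid_plate_center []
bar_top [([336.4, 197.5, 34.8, 91.6], 0.63), ([332.6, 195.9, 131.5, 129.5], 0.41), ([456.5, 244.6, 44.3, 31.3], 0.33)]
stand [([333.2, 196.2, 130.7, 125.7], 0.89)]
tube_rack_center [([162.9, 257.3, 68.1, 40.8], 0.65)]
tip_box_center [([456.0, 244.2, 48.7, 33.2], 0.56), ([333.9, 193.6, 132.0, 126.1], 0.51), ([337.4, 197.4, 32.4, 90.1], 0.2)]
reagent_center [([189.9, 199.8, 25.3, 19.9], 0.82)]
```

View pics/s.png

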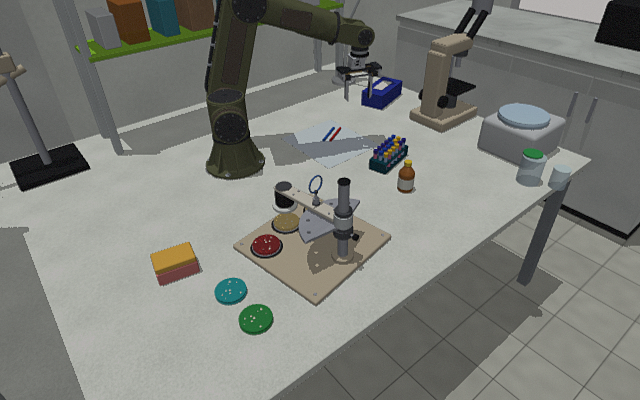

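View pics/t.png

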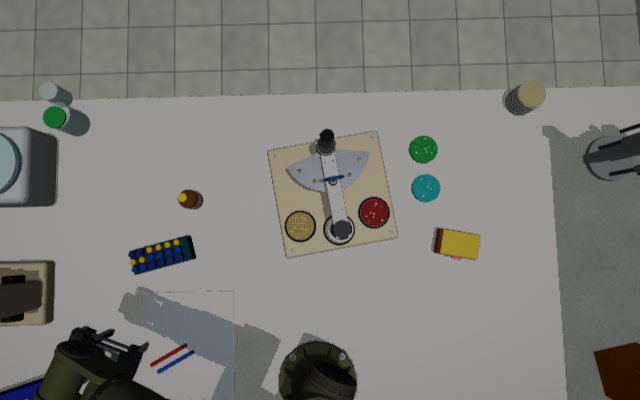

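The top view shows the ring at (333,180), the post at (326,140), the camera at (340,229), and the red plate on the stand at (374,212). The straw plate is at (300,226). Things that could be taken for the red plate are the green disc (424,150) and the turquoise disc (426,188), both off the stand. I choose (374,212).

```bash
cat > loc.py <<'E'
from h import *
b=imaging.camera('top');a=imaging.camera('scene')
def cen(c,u,v,r,f):
    im=c['img'].astype(int);m=f(im);M=np.zeros(m.shape,bool);M[v-r:v+r,u-r:u+r]=1
    y,x=np.nonzero(m&M);return x.mean(),y.mean(),len(x),x.min(),x.max(),y.min(),y.max()
red=cen(b,374,212,22,lambda i:(i[:,:,0]>80)&(i[:,:,1]<60)&(i[:,:,2]<70))
st=trace(b,'straw_plate_center');print([(np.round(r['rect'],1),r['p']) for r in st])
print('red',red)
R=atz(b,red[0],red[1],33)
st=[r for r in st if abs(r['rect'][0]-300)<15]
S=atz(b,*(st[0]['rect'][:2]),33) if st else atz(b,300,226,33)
d=(R-S)[:2];L=np.hypot(*d);n=np.array([-d[1],d[0]])/L
if n[0]<0:n=-n
P=(R+S)[:2]/2+n*245*np.cos(np.pi/6)
ring=P-105*n
print('R',R,'S',S,'L',L,'dir',n,np.degrees(np.arctan2(n[1],n[0])),'post',P,'ring',ring,'lens',P-245*n)
blue=lambda i:(i[:,:,2]>i[:,:,0]+50)&(i[:,:,2]>i[:,:,1]+30)
print('top ring',cen(b,333,180,15,blue),proj(b,[*ring,245]));print('scene ring',cen(a,316,185,14,blue),proj(a,[*ring,245]))
print('posttop',proj(b,[*P,304]),proj(a,[*P,304]))
# triangulate ring
u=cen(b,333,180,15,blue)[:2];w=cen(a,316,185,14,blue)
w=((w[3]+w[4])/2,(w[5]+w[6])/2)
A=[];y=[]
for c,p in((b,u),(a,w)):
    o,q=ray(c,*p);q/=np.linalg.norm(q);I=np.eye(3)-np.outer(q,q);A.append(I);y.append(I@o)
X=np.linalg.lstsq(np.vstack(A),np.hstack(y),rcond=None);print('tri',X[0],X[1])
i1=cv2.resize(b['img'][120:250,260:440],None,fx=4,fy=4,interpolation=3);
i2=cv2.resize(b['img'][120:250,260:440],None,fx=4,fy=4)
cv2.imwrite('pics/c.png',i1[:,:,::-1])
E
python3 loc.py
```

```text
[]
red (np.float64(374.0803738317757), np.float64(212.2859813084112), 535, np.int64(362), np.int64(387), np.int64(199), np.int64(226))
R [ 534.33036232 -195.06282145   33.        ] S [495.17565883  45.71056117  33.        ] L 243.93628795378362 dir [0.98703389 0.16051201] 9.23661625680387 post [724.17813372 -40.61929831] ring [620.53957553 -57.47305919] lens [482.35483127 -79.94474036]
top ring (np.float64(332.77777777777777), np.float64(177.72222222222223), 36, np.int64(325), np.int64(342), np.int64(176), np.int64(180)) [333.70416414 178.14474786]
scene ring (np.float64(314.73333333333335), np.float64(183.83333333333334), 30, np.int64(309), np.int64(321), np.int64(175), np.int64(192)) [314.78822421 183.7299856 ]
posttop [327.13943522 135.48910127] [343.15542945 180.08389475]
tri [621.08468232 -55.79602543 245.44568546] [2.10570279]
```

View pics/c.png

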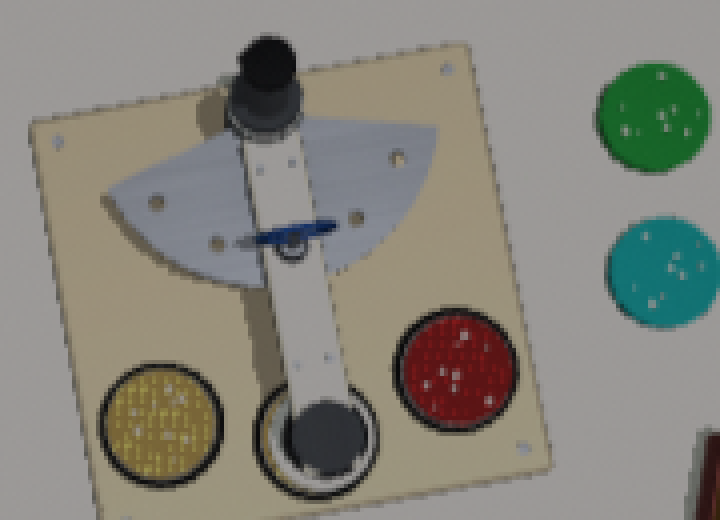

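The measurements agree: the ring is at about (621,-56.5,245) and the arm direction is 9.2°. The red plate needs a +30° swing, and the ring then sits at about (643,-107). Rows can't tilt the tool directly, so I'll go high first, then check what an out-of-reach pose does to the orientation.

Request:
{"op": "arm_command", "data": {
  "steps": [
    [0.3,0,0,-60,0],
    [0.3,0,0,-120,0],
    [0.3,0,0,-180,5],
    [0.3,-40,-36,-230,10],
    [0.3,-80,-72,-250,15],
    [0.3,-125,-109,-250,20],
    [0.3,-165,-145,-250,25],
    [0.3,-205,-181,-250,30],
    [0.3,-250,-218,-250,35],
    [0.3,-290,-254,-250,40],
    [0.3,-330,-290,-250,45],
    [0.3,-370,-327,-250,50],
    [0.3,-410,-363,-250,55],
    [0.3,-450,-400,-250,60],
    [0.3,-492,-437,-250,60],
    [0.3,-492,-437,-250,60]
  ]
}}

```text
clock: 3.05
eef_pos: [500.9, -72.7, 473.0]
eef_rot: [-3.139, -0.001, 1.726]
wrist_force: [0.0, -0.2, 0.2]
finger_gap: 28.3
finger_force: 0.0
```

Request:
{"op": "arm_command", "data": {
  "steps": [
    [0.3,0,60,0,0],
    [0.3,0,120,0,0],
    [0.3,0,180,0,0],
    [0.3,0,240,0,0],
    [0.3,0,300,0,0],
    [0.3,0,360,0,0],
    [0.3,0,420,0,0],
    [0.3,0,420,0,0]
  ]
}}

```text
clock: 4.05
eef_pos: [754.3, -8.4, 406.2]
eef_rot: [3.102, 0.007, 1.73]
wrist_force: [-0.6, 0.2, 0.0]
finger_gap: 28.7
finger_force: 0.0
```

Request:
{"op": "arm_command", "data": {
  "steps": [
    [0.3,0,60,0,0],
    [0.3,0,120,0,0],
    [0.3,0,240,0,0],
    [0.3,0,240,0,0]
  ]
}}

```text
clock: 4.55
eef_pos: [795.1, 16.1, 347.4]
eef_rot: [3.066, 0.012, 1.729]
wrist_force: [-0.2, -0.2, 0.7]
finger_gap: 27.7
finger_force: 0.0
```

Request:
{"op": "arm_command", "data": {
  "steps": [
    [0.3,0,-60,0,0],
    [0.3,0,-60,0,0]
  ]
}}

```text
clock: 4.8
eef_pos: [737.0, 6.4, 342.7]
eef_rot: [3.066, 0.012, 1.729]
wrist_force: [1.8, 0.8, 1.2]
finger_gap: 28.0
finger_force: 0.0
```

The tilt from out-of-reach pulls persists and points outward, as needed. I'll build it up, away from and above the post.

Request:
{"op": "arm_command", "data": {
  "steps": [
    [0.3,0,0,-60,0],
    [0.3,0,60,-100,0],
    [0.3,0,600,-400,0],
    [0.3,0,600,-400,0],
    [0.3,0,600,-400,0],
    [0.3,0,600,-400,0],
    [0.3,0,600,-400,0],
    [0.3,0,600,-400,0],
    [0.3,0,600,-400,0],
    [0.3,0,600,-400,0]
  ]
}}

```text
clock: 6.05
eef_pos: [755.1, 46.7, 435.2]
eef_rot: [3.026, 0.016, 1.729]
wrist_force: [-0.1, -0.4, -0.4]
finger_gap: 28.1
finger_force: 0.0
```

```bash
python3 - <<'E'
from h import *
s=monitor.read_state();print(np.round(s['joints'],4),np.round(s['eef_pos'],1),np.round(s['eef_rot'],4),np.round(s['qd'],3))
E
```

```text
[ 1.2900e-02  8.3430e-01  2.3560e-01  1.3000e-03  1.9552e+00 -1.4540e-01] [755.1  46.7 435.2] [3.0262 0.0157 1.7288] [ 0.022 -0.004 -0.002 -0.002  0.006  0.021]
```

Request:
{"op": "arm_command", "data": {
  "steps": [
    [0.3,40,-10,34,-2],
    [0.3,80,-20,68,-4],
    [0.3,120,-30,102,-6],
    [0.3,165,-40,136,-8],
    [0.3,211,-52,170,-11],
    [0.3,330,550,100,-11],
    [0.3,330,550,100,-11],
    [0.3,330,550,100,-11],
    [0.3,330,550,100,-11],
    [0.3,330,550,100,-11],
    [0.3,330,550,100,-11],
    [0.3,330,550,100,-11],
    [0.3,330,550,100,-11]
  ]
}}

```text
clock: 7.68
eef_pos: [803.0, 290.0, 255.1]
eef_rot: [2.987, 0.038, 1.92]
wrist_force: [0.2, 0.2, 0.2]
finger_gap: 28.2
finger_force: 0.0
```

```bash
python3 - <<'E'
from h import *
s=monitor.read_state();print(np.round(s['joints'],4),np.round(s['eef_pos'],1),np.round(s['eef_rot'],4),np.round(s['qd'],3))
E
```

```text
[ 0.313   1.0685  0.2364 -0.0318  1.6812 -0.0447] [803.  290.  255.1] [2.9874 0.0376 1.9196] [ 0.002  0.041 -0.006  0.001 -0.032  0.004]
```

Request:
{"op": "arm_command", "data": {
  "steps": [
    [0.3,0,1500,-300,0],
    [0.3,0,1500,-300,0],
    [0.3,0,1500,-300,0],
    [0.3,0,1500,-300,0],
    [0.3,0,1500,-300,0],
    [0.3,0,1500,-300,0],
    [0.3,0,1500,-300,0],
    [0.3,0,1500,-300,0],
    [0.3,0,1500,-300,0],
    [0.3,0,1500,-300,0]
  ]
}}

```text
clock: 8.93
eef_pos: [810.2, 294.4, 263.5]
eef_rot: [2.945, 0.038, 1.92]
wrist_force: [-0.2, 0.3, -0.0]
finger_gap: 28.3
finger_force: 0.0
```

```bash
python3 - <<'E'
from h import *
s=monitor.read_state();print(np.round(s['joints'],4),np.round(s['eef_pos'],1),np.round(s['eef_rot'],4),np.round(s['qd'],3))
E
```

```text
[ 0.3149  1.0608  0.2356 -0.0304  1.6474 -0.0429] [810.2 294.4 263.5] [2.9451 0.0376 1.9196] [ 0.002 -0.001 -0.     0.     0.003  0.001]
```

Each call gains about 0.04 rad regardless of its length, so short calls are the efficient way.

Request:
{"op": "arm_command", "data": {
  "steps": [
    [0,0,1500,-200,0],
    [0,0,1500,-200,0]
  ]
}}

```text
clock: 9.18
eef_pos: [820.3, 298.4, 265.8]
eef_rot: [2.901, 0.038, 1.92]
wrist_force: [-0.2, -0.3, 0.3]
finger_gap: 12.0
finger_force: 0.0
```

Request:
{"op": "arm_command", "data": {
  "steps": [
    [0,0,1500,-200,0]
  ]
}}

```text
clock: 9.3
eef_pos: [827.9, 301.4, 270.1]
eef_rot: [2.864, 0.038, 1.92]
wrist_force: [0.8, -0.4, -0.3]
finger_gap: 2.1
finger_force: 0.0
```

Request:
{"op": "arm_command", "data": {
  "steps": [
    [0,0,1500,-100,0],
    [0,0,1500,-100,0],
    [0,0,1500,-100,0]
  ]
}}

```text
clock: 9.68
eef_pos: [837.2, 305.2, 273.6]
eef_rot: [2.822, 0.038, 1.92]
wrist_force: [-0.4, 0.8, -0.4]
finger_gap: 0.4
finger_force: 0.0
```

Request:
{"op": "arm_command", "data": {
  "steps": [
    [0,0,1500,0,0]
  ]
}}

```text
clock: 9.8
eef_pos: [846.0, 308.5, 275.5]
eef_rot: [2.784, 0.038, 1.919]
wrist_force: [-0.7, 0.3, 0.2]
finger_gap: 0.4
finger_force: 0.0
```

Request:
{"op": "arm_command", "data": {
  "steps": [
    [0,0,1500,0,0]
  ]
}}

```text
clock: 9.93
eef_pos: [854.1, 311.7, 279.2]
eef_rot: [2.747, 0.038, 1.92]
wrist_force: [0.4, 0.2, -0.3]
finger_gap: 0.4
finger_force: 0.0
```

Request:
{"op": "arm_command", "data": {
  "steps": [
    [0,0,1500,0,0]
  ]
}}

```text
clock: 10.05
eef_pos: [861.4, 314.7, 285.5]
eef_rot: [2.709, 0.038, 1.919]
wrist_force: [0.6, -0.2, -0.9]
finger_gap: 0.4
finger_force: 0.0
```

Request:
{"op": "arm_command", "data": {
  "steps": [
    [0,0,1500,100,0]
  ]
}}

```text
clock: 10.18
eef_pos: [869.2, 317.8, 290.3]
eef_rot: [2.671, 0.038, 1.919]
wrist_force: [0.1, 0.6, 0.8]
finger_gap: 0.2
finger_force: 0.0
```

Request:
{"op": "arm_command", "data": {
  "steps": [
    [0,0,1500,100,0]
  ]
}}

```text
clock: 10.3
eef_pos: [876.1, 320.6, 296.0]
eef_rot: [2.635, 0.038, 1.919]
wrist_force: [-0.4, -0.1, 0.2]
finger_gap: 0.1
finger_force: 0.0
```

Request:
{"op": "arm_command", "data": {
  "steps": [
    [0,0,1500,200,0]
  ]
}}

```text
clock: 10.42
eef_pos: [883.6, 323.5, 301.0]
eef_rot: [2.597, 0.038, 1.919]
wrist_force: [-1.1, -0.2, -0.1]
finger_gap: 0.5
finger_force: 0.0
```

Request:
{"op": "arm_command", "data": {
  "steps": [
    [0,0,1500,200,0]
  ]
}}

```text
clock: 10.55
eef_pos: [890.3, 326.2, 306.8]
eef_rot: [2.562, 0.038, 1.919]
wrist_force: [-0.5, -0.1, 0.7]
finger_gap: 0.2
finger_force: 0.0
```

Request:
{"op": "arm_command", "data": {
  "steps": [
    [0,0,1500,300,0]
  ]
}}

```text
clock: 10.68
eef_pos: [897.4, 329.1, 312.2]
eef_rot: [2.525, 0.038, 1.919]
wrist_force: [0.7, -0.1, -0.4]
finger_gap: 0.8
finger_force: 0.0
```

Request:
{"op": "arm_command", "data": {
  "steps": [
    [0,0,1500,300,0]
  ]
}}

```text
clock: 10.8
eef_pos: [903.6, 331.7, 318.4]
eef_rot: [2.49, 0.038, 1.919]
wrist_force: [0.4, -0.8, 0.2]
finger_gap: 0.4
finger_force: 0.0
```

Request:
{"op": "arm_command", "data": {
  "steps": [
    [0,0,1500,400,0]
  ]
}}

```text
clock: 10.92
eef_pos: [910.3, 334.4, 324.1]
eef_rot: [2.453, 0.038, 1.919]
wrist_force: [0.2, -0.4, -0.0]
finger_gap: 0.4
finger_force: 0.0
```

Request:
{"op": "arm_command", "data": {
  "steps": [
    [0,0,1500,400,0],
    [0,0,1500,400,0]
  ]
}}

```text
clock: 11.18
eef_pos: [915.3, 336.7, 334.8]
eef_rot: [2.415, 0.038, 1.919]
wrist_force: [-0.0, 0.3, 0.2]
finger_gap: 0.7
finger_force: 0.0
```

```bash
cat > go.py <<'E'
from h import *
from scipy.spatial.transform import Rotation as Ro
def T():
    s=monitor.read_state();return np.array(s['eef_pos']),Ro.from_euler('xyz',s['eef_rot']).as_matrix(),s
def rel(w): p,R,s=T();return np.round(R.T@(np.array(w)-p),1)
RING=np.array([620.8,-56.6,245.])
E
python3 - <<'E'
from go import *
p,R,s=T();z=R[:,2];print('axes\n',R.round(3),'az',np.degrees(np.arctan2(z[1],z[0])),'tilt',np.degrees(np.arccos(-z[2])),s['joints'].round(3) if hasattr(s['joints'],'round') else s['joints'])
for w in ([650,180,430],RING-110*z,): print(np.round(w),rel(w))
E
```

```text
axes
 [[-0.341  0.694  0.634]
 [ 0.939  0.279  0.2  ]
 [-0.038  0.664 -0.747]] az 17.509214156263802 tilt 41.65321509448761 [ 0.317  1.045  0.236 -0.008  1.134 -0.046]
[650 180 430] [ -60.3 -164.8 -270.6]
[551. -79. 327.] [-265.4 -373.8 -308.2]
```

Request:
{"op": "arm_command", "data": {
  "steps": [
    [0,-12,-30,-55,10],
    [0,-24,-62,-108,20],
    [0,-36,-96,-162,30],
    [0,-48,-130,-216,40],
    [0,-60,-165,-270,50],
    [0,-94,-200,-276,60],
    [0,-128,-235,-282,70],
    [0,-162,-270,-289,80],
    [0,-196,-304,-295,90],
    [0,-231,-339,-302,90],
    [0,-265,-374,-308,90],
    [0,-265,-374,-308,90],
    [0,-265,-374,-308,90]
  ]
}}

```text
clock: 12.8
eef_pos: [551.1, -77.9, 327.9]
eef_rot: [3.09, -0.726, 0.383]
wrist_force: [1.2, 0.3, 0.9]
finger_gap: 0.4
finger_force: 0.0
```

```bash
python3 - <<'E'
from go import *
p,R,s=T();z=R[:,2];print(p.round(1),'axes\n',R.round(3),'az',np.degrees(np.arctan2(z[1],z[0])),'tilt',np.degrees(np.arccos(-z[2])),np.round(s['joints'],3))
print(rel(RING),rel(RING+5*z))
a=imaging.camera('scene');b=imaging.camera('top');w=imaging.camera('wrist')
t=p+19*z
print('tip',t,proj(a,t),proj(b,t),'ring',proj(a,RING),proj(b,RING),proj(w,RING))
ims=[cv2.resize(a['img'][120:245,240:440],(400,250)),cv2.resize(b['img'][120:245,240:440],(400,250)),cv2.resize(w['img'],(400,250))]
ims.append(np.zeros_like(ims[0]))
cv2.imwrite('pics/d.png',np.vstack([np.hstack(ims[:2]),np.hstack(ims[2:])])[:,:,::-1])
E
```

```text
[551.1 -77.9 327.9] axes
 [[ 0.694  0.341  0.634]
 [ 0.279 -0.939  0.199]
 [ 0.664  0.039 -0.747]] az 17.45717832020084 tilt 41.66567850117938 [-0.405 -0.048  1.818  0.601  0.873  0.527]
[ -0.7   0.5 110.4] [ -0.7   0.5 115.4]
tip [563.10404338 -74.15551964 313.71620854] [297.25204685 157.64017895] [342.04506361 196.935987  ] ring [315.07824048 183.65738758] [333.38021655 178.05687309] [320.70653371 203.22388895]
```

View pics/d.png

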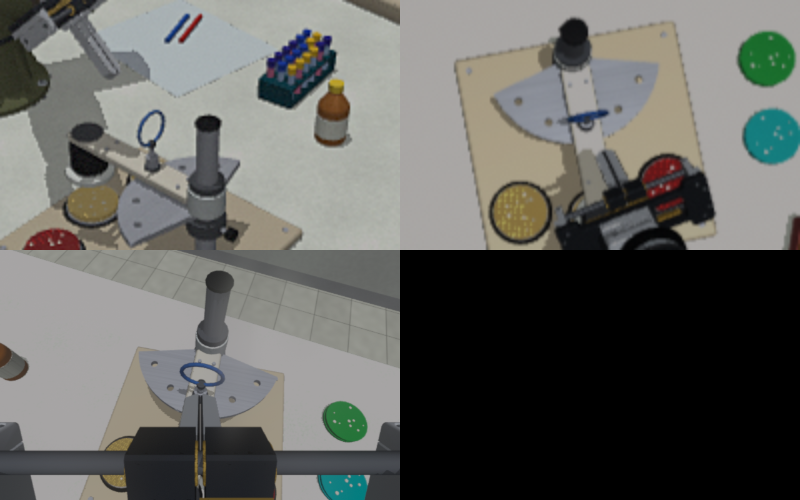

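The wrist view shows the ring at about (323,199) with an open path, and the gripper clear. I'll refine with this near view, then insert.

```bash
python3 - <<'E'
from go import *
w=imaging.camera('wrist');i=w['img'].astype(int)
m=(i[:,:,2]>i[:,:,0]+40)&(i[:,:,2]>i[:,:,1]+25);m[:170]=0;m[235:]=0;m[:,:270]=0;m[:,370:]=0
y,x=np.nonzero(m);print(x.min(),x.max(),y.min(),y.max(),len(x))
e=cv2.fitEllipse(np.stack([x,y],1).astype(np.float32));print(e)
p,R,s=T()
for uv in (e[0],((x.min()+x.max())/2,(y.min()+y.max())/2)):
    o,d=ray(w,*uv);n=np.array([np.cos(.161),np.sin(.161),0])
    X=o+d*(n@(RING-o))/(n@d);print('on plane',X)
n=np.array([-np.sin(.161),np.cos(.161),0])
a=np.linspace(0,6.28,60);q=np.array([proj(w,RING+26.5*(np.cos(t)*n+np.sin(t)*np.array([0,0,1]))) for t in a]);print(q.min(0),q.max(0))
E
```

```text
289 354 180 217 556
((322.9953918457031, 198.6302490234375), (30.986608505249023, 66.54953002929688), 101.87210845947266)
on plane [621.01016104 -57.89404988 253.41973461]
on plane [620.82602919 -56.76027264 253.16409241]
[287.76170496 185.73240889] [354.4865559  218.09931966]
```

Request:
{"op": "arm_command", "data": {
  "steps": [
    [0,1,0,30,0],
    [0,2,0,60,0],
    [0,2,0,75,0],
    [0,2,0,90,0],
    [0,2,0,100,0],
    [0,2,0,110,0],
    [0,2,0,116,0],
    [0,2,0,116,0]
  ]
}}

```text
clock: 14.0
eef_pos: [625.7, -54.4, 241.4]
eef_rot: [3.091, -0.725, 0.382]
wrist_force: [0.4, 0.5, 0.1]
finger_gap: 0.4
finger_force: 0.0
```

```bash
python3 - <<'E'
from go import *
p,R,s=T();z=R[:,2];print(p.round(1),np.round(s['wrist_force'],2),np.round(s['joints'],3))
a=imaging.camera('scene');b=imaging.camera('top');w=imaging.camera('wrist')
ims=[cv2.resize(a['img'][150:220,270:382],(400,250)),cv2.resize(b['img'][140:210,280:392],(400,250)),cv2.resize(w['img'],(400,250))]
ims.append(cv2.resize(w['img'][150:290,210:434],(400,250)))
cv2.imwrite('pics/e.png',np.vstack([np.hstack(ims[:2]),np.hstack(ims[2:])])[:,:,::-1])
E
```

```text
[625.7 -54.4 241.4] [0.37 0.46 0.12] [-0.298  0.186  1.776  0.663  0.659  0.485]
```

View pics/e.png

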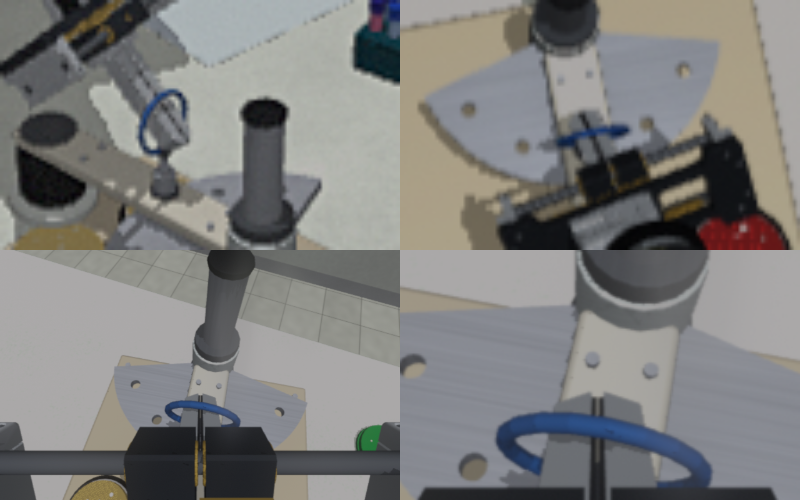

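The fingertip is through the ring with no contact force. Now lifting vertically.

Request:
{"op": "arm_command", "data": {
  "steps": [
    [0,2.7,0.2,-3,0],
    [0,5.3,0.3,-6,0],
    [0,8,0.5,-9,0],
    [0,10,0.6,-11.2,0],
    [0,10,0.6,-11.2,0]
  ]
}}

```text
clock: 14.78
eef_pos: [625.6, -54.4, 256.6]
eef_rot: [3.091, -0.725, 0.382]
wrist_force: [-3.4, -0.3, -5.6]
finger_gap: 0.7
finger_force: 3.2
```

```bash
cat > ringz.py <<'E'
from go import *
p,R,s=T();print(p.round(1),np.round(s['wrist_force'],2))
a=imaging.camera('scene');i=a['img'].astype(int)
m=(i[:,:,2]>i[:,:,0]+50)&(i[:,:,2]>i[:,:,1]+30);m[:150]=0;m[210:]=0;m[:,:270]=0;m[:,350:]=0
y,x=np.nonzero(m);print('scene ring',x.min(),x.max(),y.min(),y.max(),'top row ref home 175; px/mm z',(proj(a,RING)-proj(a,RING+[0,0,10]))/10)
E
python3 ringz.py
```

```text
[625.6 -54.4 256.6] [-3.39 -0.33 -5.59]
scene ring 309 318 172 189 top row ref home 175; px/mm z [0.00812657 0.2836313 ]
```

Request:
{"op": "arm_command", "data": {
  "steps": [
    [0,2,0.1,-2.2,0],
    [0,4,0.2,-4.5,0],
    [0,5.3,0.3,-6,0],
    [0,5.3,0.3,-6,0]
  ]
}}

```text
clock: 15.32
eef_pos: [625.7, -54.5, 264.8]
eef_rot: [3.09, -0.725, 0.382]
wrist_force: [-3.4, -0.4, -7.9]
finger_gap: 0.7
finger_force: 3.7
```

```bash
python3 ringz.py; python3 - <<'E'
from go import *
a=imaging.camera('scene');w=imaging.camera('wrist')
ims=[cv2.resize(a['img'][150:220,270:382],(400,250),interpolation=3),cv2.resize(w['img'][100:300,160:480],(400,250))]
cv2.imwrite('pics/f.png',np.hstack(ims)[:,:,::-1])
E
```

```text
[625.7 -54.5 264.8] [-3.43 -0.42 -7.9 ]
scene ring 309 321 170 187 top row ref home 175; px/mm z [0.00812657 0.2836313 ]
```

View pics/f.png

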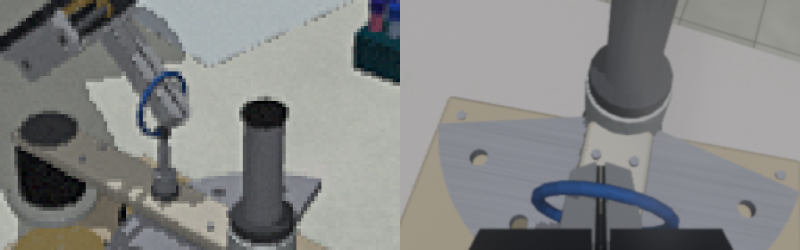

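The ring is up about 16 mm and the stem is extended, so the pin is clear. I'll swing to about 26° first.

Request:
{"op": "arm_command", "data": {
  "steps": [
    [0,-0.6,5,-0.3,0],
    [0,-1.2,11,-0.5,0],
    [0,-1.7,17,-0.7,0],
    [0,-2.1,22.4,-0.7,0],
    [0,-1.9,28,-0.3,0],
    [0,-1.6,34,0.4,0],
    [0,-1.1,40,1.2,0],
    [0,-0.5,44.7,1.9,0],
    [0,-0.5,44.7,1.9,0]
  ]
}}

```text
clock: 16.6
eef_pos: [641.3, -98.1, 263.9]
eef_rot: [3.089, -0.723, 0.382]
wrist_force: [-14.3, -9.8, -7.1]
finger_gap: 0.2
finger_force: 9.1
```

```bash
cat > ang.py <<'E'
from go import *
P=np.array([724.2,-40.6])
def measure(show=None):
    p,R,s=T();print('clk',s['clock'],p.round(1),'F',np.round(s['wrist_force'],2))
    a=imaging.camera('scene');b=imaging.camera('top')
    out=[]
    for c,box in((b,(160,215,310,370)),(a,(150,215,270,350))):
        i=c['img'].astype(int);m=(i[:,:,2]>i[:,:,0]+45)&(i[:,:,2]>i[:,:,1]+25)
        M=np.zeros_like(m);M[box[0]:box[1],box[2]:box[3]]=1;m&=M
        y,x=np.nonzero(m);out.append((x,y))
    # fit theta, lift by comparing bounding boxes of projected ring
    from scipy.optimize import least_squares
    t=np.linspace(0,2*np.pi,90)
    def bb(q):
        th=.161+q[0];u=np.array([np.cos(th),np.sin(th)]);n=np.array([-u[1],u[0]]);C=P-105*u
        pts=np.array([[*(C+26.5*np.cos(k)*n),245+1000*q[1]+26.5*np.sin(k)] for k in t])
        r=[]
        for c in(b,a):
            z=np.array([proj(c,k) for k in pts]);r+=[*(z.min(0)-.7),*(z.max(0)+.7)]
        return np.array(r)
    d=[]
    for x,y in out:d+=[x.min(),y.min(),x.max(),y.max()]
    f=least_squares(lambda q:bb(q)-d,[.4,.01],loss='soft_l1',x_scale=[.1,.01]);print('theta,lift',f.x.round(4),'res',(bb(f.x)-d).round(1))
    if show:
        ims=[cv2.resize(a['img'][150:240,260:404],(400,250),interpolation=3),cv2.resize(b['img'][125:235,290:466],(400,250),interpolation=3)]
        cv2.imwrite('pics/'+show,np.hstack(ims)[:,:,::-1])
measure(__import__('sys').argv[1] if len(__import__('sys').argv)>1 else None)
E
python3 ang.py g.png
```

```text
clk 16.6 [641.3 -98.1 263.9] F [-14.33  -9.83  -7.13]
theta,lift [0.4303 0.0159] res [-0.4 -0.7  1.2  1.4 -1.  -0.9  1.4  1.1]
```

View pics/g.png

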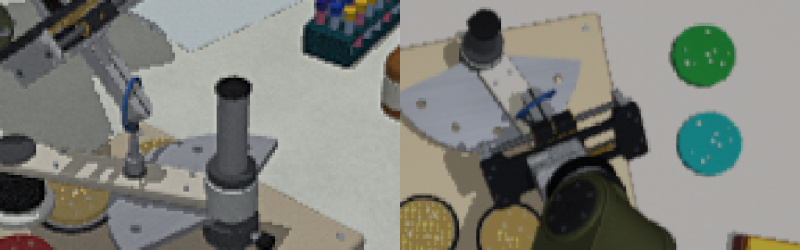

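The pin is still up (about 16 mm, swing 0.43 rad), but a radial push of about 17 N toward the post has built up. I'll ease back along the arm.

Request:
{"op": "arm_command", "data": {
  "steps": [
    [0,-0.7,0.3,-0.6,0],
    [0,-1.5,0.5,-1.3,0],
    [0,-1.5,0.5,-1.3,0]
  ]
}}

```text
clock: 17.08
eef_pos: [640.2, -98.3, 264.7]
eef_rot: [3.09, -0.725, 0.382]
wrist_force: [-4.1, -3.1, -7.3]
finger_gap: 0.4
finger_force: 4.4
```

Request:
{"op": "arm_command", "data": {
  "steps": [
    [0,0.3,2,0.3,0],
    [0,0.6,4,0.7,0],
    [0,0.9,6,1.1,0],
    [0,1.1,7.8,1.4,0],
    [0,1.1,7.8,1.4,0]
  ]
}}

```text
clock: 17.7
eef_pos: [644.4, -105.0, 264.4]
eef_rot: [3.09, -0.724, 0.382]
wrist_force: [-6.8, -5.1, -6.2]
finger_gap: 0.6
finger_force: 5.1
```

```bash
python3 ang.py
```

```text
clk 17.7 [ 644.4 -105.   264.4] F [-6.83 -5.07 -6.22]
theta,lift [0.5166 0.0183] res [-1.2 -1.6  2.4  1.9 -1.1 -0.9  0.7  1.3]
```

Request:
{"op": "arm_command", "data": {
  "steps": [
    [0,-2,0,1.5,0],
    [0,-4,0,3.3,0],
    [0,-6,0,5.2,0],
    [0,-8,0,7.2,0],
    [0,-10.4,0,9.6,0],
    [0,-10.4,0,9.6,0]
  ]
}}

```text
clock: 18.55
eef_pos: [643.2, -105.4, 250.0]
eef_rot: [3.09, -0.724, 0.382]
wrist_force: [2.7, -6.6, -8.5]
finger_gap: 0.2
finger_force: 4.9
```

```bash
python3 ang.py
```

```text
clk 18.55 [ 643.2 -105.4  250. ] F [ 2.67 -6.57 -8.5 ]
theta,lift [0.5375 0.0037] res [-0.8 -1.3  2.3  1.3 -0.9 -1.2  1.6  2. ]
```

The pin has entered the hole. I'll lower the finger clear of the ring top.

Request:
{"op": "arm_command", "data": {
  "steps": [
    [0,-1.2,0.6,1.6,0],
    [0,-2.4,1.2,3.3,0],
    [0,-3.6,1.7,4.9,0],
    [0,-3.6,1.7,4.9,0]
  ]
}}

```text
clock: 19.15
eef_pos: [644.7, -106.5, 245.0]
eef_rot: [3.09, -0.726, 0.383]
wrist_force: [1.4, -0.3, 0.6]
finger_gap: 0.6
finger_force: 0.0
```

```bash
python3 ang.py h.png
```

```text
clk 19.15 [ 644.7 -106.5  245. ] F [ 1.44 -0.32  0.57]
theta,lift [0.5339 0.0025] res [-1.  -1.1  2.2  1.4 -0.9 -0.9  0.6  1.3]
```

No contact now. I'll withdraw along the finger.

Request:
{"op": "arm_command", "data": {
  "steps": [
    [0,0,0,-6,0],
    [0,0,0,-14,0],
    [0,0,0,-24,0],
    [0,0,0,-40,0],
    [0,0,0,-70,0],
    [0,0,0,-120,0],
    [0,0,0,-170,0],
    [0,0,0,-220,0],
    [0,0,0,-220,0]
  ]
}}

```text
clock: 20.38
eef_pos: [503.7, -151.5, 413.2]
eef_rot: [3.083, -0.728, 0.385]
wrist_force: [0.0, -0.3, -1.1]
finger_gap: 0.4
finger_force: 0.0
```

```bash
sed -i 's/310,370/310,375/' ang.py; python3 ang.py h.png; python3 - <<'E'
from h import *
b=imaging.camera('top');a=imaging.camera('scene')
cv2.imwrite('pics/i.png',np.hstack([cv2.resize(a['img'][140:280,220:444],(400,250),interpolation=3),cv2.resize(b['img'][110:260,230:470],(400,250),interpolation=3)])[:,:,::-1])
E
```

```text
clk 20.375 [ 503.7 -151.5  413.2] F [ 0.01 -0.33 -1.05]
theta,lift [0.5219 0.0018] res [-1.4 -0.7  1.9  1.7 -0.9 -0.9 -0.2  1.2]
```

View pics/i.png

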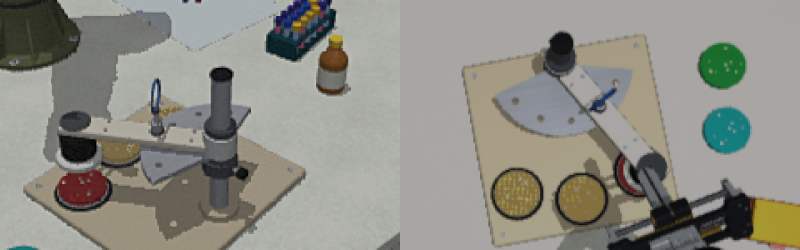

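```bash
python3 - <<'E'
from h import *
P=np.array([724.2,-40.6]);t=np.linspace(0,6.28,90)
a=imaging.camera('scene');old=cv2.imread('pics/s.png')[:,:,::-1]
for im,th in((old,.161),(a['img'],.161+.5236)):
    i=im.astype(int);m=(i[:,:,2]>i[:,:,0]+45)&(i[:,:,2]>i[:,:,1]+25);m[:150]=0;m[215:]=0;m[:,:270]=0;m[:,350:]=0
    y,x=np.nonzero(m);u=np.array([np.cos(th),np.sin(th)]);n=np.array([-u[1],u[0]])
    q=np.array([proj(a,[*(P-105*u+26.5*np.cos(k)*n),245+26.5*np.sin(k)]) for k in t])
    print('seen rows',y.min(),y.max(),y.mean().round(2),'expected',q.min(0)[1].round(1),q.max(0)[1].round(1),q[:,1].mean().round(2),'cols',x.mean().round(1),q[:,0].mean().round(1))
E
```

```text
seen rows 175 192 183.41 expected 175.2 192.1 183.66 cols 315.0 314.8
seen rows 184 202 192.62 expected 184.3 203.0 193.62 cols 306.3 306.0
```

The ring's top edge sits where it should for a home pin: row 184 seen against 184.3 expected, the same offset as at the start. Theta is 0.522, and the picture shows the camera over the red plate with the other plates in place. Handing in.

```bash
python3 -c "
from cell import job
print(job.sign_off())"
```

```text
the job is handed in; nothing more can be done
None
```

The job is handed in at about 21 s of the 43 s allowed: the camera arm is one hole across over the red plate at 0.522 rad (hole at 0.524). The ring height reads home to within about 2 mm by camera, the same as the pass limit, and the sign-off returned no verdict; the highest wrist force I saw was about 19 N.

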